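Index the mitre guide one hole

TASK

Set the mitre guide on the bench to its next angle: hook the fingertips through the red pull ring, lift the spring pin out of its hole, swing the green arm one hole over to the hole marked by the yellow disc, and let the pin spring fully home there. Use only the tips as a hook, gently: do not pinch the ring, and pick up nothing. Leave the grease can, the bearing and the tape measure where they stand, and finish clear of the guide.

Things in the scene. Friction and masses are not known exactly. Their poses are not given: they have to be found in the camera images.
- mitre_guide: Dark steel plate 225 x 208 x 18 mm bolted to the bench, five 13 mm holes on a 150 mm radius about the arm's pivot, 17 degrees (0.297 rad, 44 mm) apart. Origin: on the pivot axis at bench level, z up, x from the middle hole (at x = -150 mm) to the pivot, away from the robot. Plate spans x -195 to +30 mm, y +-104 mm; corner bolt heads 8 mm high.
- swing_arm (a joint): Angle of the green arm, rad. 0 = pin in the middle hole (the start); positive is counter-clockwise from above: the outer end goes toward the guide's -y (robot's right). Holes at -0.593, -0.297, 0, 0.297, 0.593; ends +-0.629. With the pin up it swings with about 1 N at the ring and stays where left. 32 mm wide, 163 mm long from the pivot, top 36 mm above the bench.
- index_pin (a joint): Height of the vertical spring pin (10 mm, rounded tip) above home, m. 0 = fully home in a hole; about 0.012 = tip just clear of the plate, or resting on it between holes; 0.024 = upper stop. Spring 4 to 8 N downward. It slides only up and down in the arm's end, 150 mm from the pivot. Let go within about 3 mm of a hole's middle it drops home by itself. Its housing: 32 mm across, top 60 mm high.
- pull_ring (a point): Centre of the red pull ring fixed on the pin's top: 7 mm bar, inside diameter 54 mm. Pin home: centre 90 mm above the bench, 20 mm from the pin axis toward the pivot; it rises with the pin and turns with the arm. It stands across the arm, top leaning 42 degrees toward the pivot. Shut fingers tilted 30 to 45 degrees from straight down, pointing along the arm toward the pivot, pass through it.
- fence_top (a point): Middle of the top of the aluminium fence on the arm, 53 mm above the bench, 59 mm from the pivot; the fence is 48 mm long along the arm and 10 mm wide. Keep the tips above it: with the pin home, tips tilted so can reach about 35 mm past the centre of the ring before they come near the arm; with less than 20 mm the ring may slip off them as they rise.
- pointer (a point): Point on the arm's centre line ahead of its outer end, 181 mm from the pivot, 21 mm above the bench: it stands over a marker disc when the arm is at that hole.
- marker_yellow: Yellow disc 16 mm across, 3 mm thick, fixed on the plate 181 mm from the pivot, just outside the hole wanted; that hole is one to the left or one to the right of the middle hole. Origin: centre of its underside.
- marker_white: White disc of the same size, left from the last job, outside the other neighbouring hole. Not wanted.
- can_grease: Grey metal can with black cap, 75 mm across, 78 mm high, standing loose right of the guide. Origin: centre of its underside. Leave alone.
- bearing_big: Ball bearing 62 mm across, 16 mm high, lying loose left of the guide's front. Origin: centre of its underside. Leave alone.
- tape_measure: Yellow tape measure 36 x 80 x 60 mm standing loose left of the pivot. Origin: centre of its underside. Leave alone.

How it is judged:
By the outcome, as a careful person would: the job done as asked, in the order asked, and still so for the second after the job is handed in, with the robot touching nothing.
It also fails if it takes over 48 s, if anything falls off the work surface, if the arm or the gripper's body presses on something with over 40 N, if the wrist force passes 120 N, or if a joint passes its speed limit or range.

ROBOT

A 6-joint arm with a two-finger parallel gripper is mounted at the origin on a cart in front of the work surface, level with it; the furniture and walls round the work are solid. World frame = base frame: x ahead of the robot, y to its left, z up, the work surface at z = 0. Lengths are in m, angles in rad, forces in N, time in s.
With the tool pointing down it reaches from about 0.275 to 0.75 m from the base axis. Payload 10.2 kg.
Tool frame: the origin (TCP) lies on the centre line of the jaws, within the pads' length; the fingertips stand 11 mm ahead of it and the grasp point (between the pads) lies 8 mm behind it; z points along the fingers, y is the line along which they close (so a half turn about z gives the same grasp; the last joint's range is limited). The gripper opens to 85 mm and grips with 20 to 120 N. Pads are 22 mm wide; open, the fingers measure 114 mm over their backs; the gripper's body (76 mm by 85 mm) begins 54 mm behind the grasp point. The pads swing forward as they close: fully open they stand 13 mm farther back than shut.
Start: joints at [-1.524, 0.313, 1.498, -0, 1.331, -0.223], TCP at [0.14, -0.506, 0.242] pointing down, gripper open.
Joint ranges: [-2.94, 2.94], [-0.97, 2.17], [0.19, 2.56], [-1.23, 4.37], [0.02, 3.11], [-2.88, 2.88]. Speed limits (rad/s): [2.39, 2.39, 3.01, 3.14, 3.14, 3.14].

INTERFACE

Orientations are given as [roll, pitch, yaw] about the fixed x, y, z axes, in that order (R = Rz(yaw) Ry(pitch) Rx(roll)).
In Python, from plant import arm gives the robot as it stands.
- The arm moves only by the shell command python3 -m crank 'ROWS' [FORCE]. ROWS is JSON, a list of rows, each an object with "offset": the shift along the tool's x, y, z in cm, a list of three; "angular": the turn, a rotation vector about the tool's x, y, z in degrees, a list of three; "fingers": the opening, from 0 (shut) to 1 (fully open). A call has exactly 10 rows; each row shifts and turns the commanded pose from where the row before left it, along the tool's axes as they then stand; what a row does not reach is not made up. A row lasts 1/12 s, in which the tool goes at most 41.7 mm and 7.16 degrees, less where a joint would pass 70% of its speed; a pose out of reach is approached as far as the arm can. A call with a gripper value outside its range is refused whole. The fingers move at their own pace and stop on an object; FORCE is the grip in N (left out, the last holds). Time passes only in rows, so rows that do not move let the fingers close, or fill a call up. It gives the time, the measured TCP pose, the force, the opening and the grip force at its end, in the units of the state.
- arm.get_obs(): the state, without advancing time (a new reading comes with each control period).
- arm.snapshot(name): name is "scene" or "top" or "wrist"; returns a dict with "frame" (480x640x3 uint8, red, green, blue), "range_z" (480x640 float32, m along the optical axis (not along the pixel's ray), 0 where there is no reading), "K" (3x3 intrinsics, pixels), "pose" (4x4, takes a point from camera to world coordinates); the wrist camera has in their place "mount" (4x4, takes a point from camera to tool coordinates, whose origin is the TCP and whose axes are the flange's). Camera axes: x right, y down, z forward; pixel columns grow to the right and rows downward; lengths in m; the calibration is good to about 2 mm. A picture is of the moment at which its call begins: read the wrist's pose just before it.
- arm.job_done(): hands the job in; it is judged then, once.
The state is a dict: "time_s": time; "q": joint angles; "joint_velocities": joint speeds; "joint_torque": joint torques, N m; "tcp_pos": TCP position; "ee_rot": TCP orientation; "wrist_force": force on the tool from outside, world axes, zero at the start; "ft_torque": the same for the moment, N m; "opening": finger opening in m; "grip_force": force on a finger pad.
Only numpy, scipy, OpenCV 4.12 (cv2) and the standard library are available. Lean on these libraries where they do the work, as an engineer would, in place of code of your own. Each camera call takes 0.05 s, during which the arm holds its last target. There are 200 camera calls.

## Working session

There is one attempt and no reset: what is moved stays moved. The work goes in short steps, Python scripts to look and compute and a shell command to move; the robot and the scene stay as the last step left them, time stands still between calls to the robot, and variables do not carry over. Pictures are saved under pics/ and viewed, at most 10 in all, crops included, and the job is handed in when it is done.

```bash
ls; mkdir -p pics; python3 - <<'E'
from plant import arm
import cv2,pickle
o=arm.get_obs();print(o)
d={}
for n in ["scene","top"]:
    s=arm.snapshot(n);d[n]=s
    cv2.imwrite(f"pics/{n}0.png",s["frame"][:,:,::-1])
    print(n,s["K"],s["pose"])
pickle.dump(d,open("s0.pkl","wb"))
E
```

```text
pics
{'time_s': 0.0, 'q': array([-1.52438284e+00,  3.13485263e-01,  1.49844621e+00,  1.04423347e-05,
        1.33099479e+00, -2.23433098e-01]), 'joint_velocities': array([ 0.00013881, -0.00024065,  0.00141604,  0.00177246,  0.00039343,
        0.00066511]), 'joint_torque': array([ 5.99715950e-04, -4.12269974e+01, -2.59739542e+01, -1.84370192e-04,
        4.19706601e-03, -1.52877271e-05]), 'tcp_pos': array([ 0.13991878, -0.5057592 ,  0.24171359]), 'ee_rot': array([-3.14029445e+00, -3.05385533e-04,  2.69843899e-01]), 'wrist_force': array([-0.61053421,  0.10889462,  0.02648628]), 'ft_torque': array([-0.04159483,  0.00191941, -0.05662408]), 'grip_force': 0.0, 'opening': 0.08543055083418895}
scene [[563.80301307   0.         326.88907907]
 [  0.         563.80301307 238.45308392]
 [  0.           0.           1.        ]] [[-0.91502171  0.2300927  -0.3313497   1.00052017]
 [ 0.40329854  0.54060466 -0.73830678  0.89491214]
 [ 0.0092502  -0.80919958 -0.58746104  0.68506156]
 [ 0.          0.          0.          1.        ]]
top [[608.5683293    0.         326.36370035]
 [  0.         608.5683293  238.98057354]
 [  0.           0.           1.        ]] [[ 2.47696156e-02 -9.92002416e-01  1.23764584e-01  5.11041717e-01]
 [-9.99693001e-01 -2.46544476e-02  2.46225338e-03  1.68181879e-01]
 [ 6.08786154e-04 -1.23787578e-01 -9.92308553e-01  1.15201399e+00]
 [ 0.00000000e+00  0.00000000e+00  0.00000000e+00  1.00000000e+00]]
```

View pics/scene0.png

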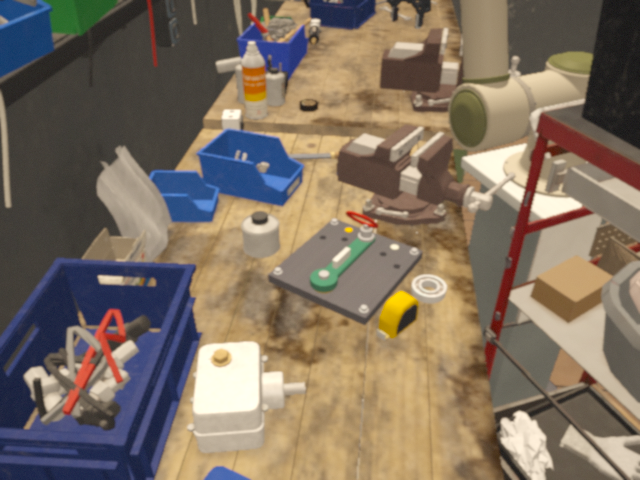

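View pics/top0.png

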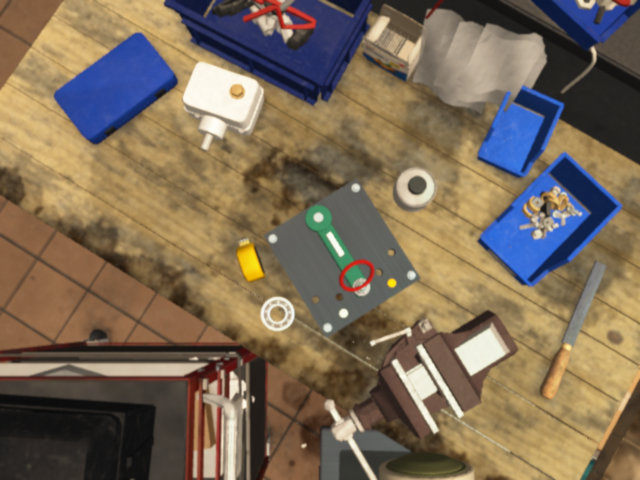

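The top view shows the pivot near (318,217), the ring near (357,276), the yellow disc at (392,283) on the robot's right, and the white disc at (343,313). The arm therefore has to swing by +0.297. A vise stands between the robot and the guide. Next I'll compute the guide pose.

```bash
cat > h.py <<'E'
import numpy as np,cv2
def ray(s,u,v,z,T=None):
    T=s["pose"] if T is None else T
    d=T[:3,:3]@np.linalg.solve(s["K"],[u,v,1.]);o=T[:3,3]
    return o+d*(z-o[2])/d[2]
def pt(s,u,v):
    Z=s["range_z"][int(v),int(u)];T=s["pose"]
    return T[:3,:3]@(np.linalg.solve(s["K"],[u,v,1.])*Z)+T[:3,3]
def fit(P,Q): # 2D rigid: world = R(th) P + t
    P=np.array(P);Q=np.array(Q);p=P-P.mean(0);q=Q-Q.mean(0)
    th=np.arctan2((p[:,0]*q[:,1]-p[:,1]*q[:,0]).sum(),(p*q).sum())
    R=np.array([[np.cos(th),-np.sin(th)],[np.sin(th),np.cos(th)]])
    t=Q.mean(0)-R@P.mean(0);return th,R,t,np.linalg.norm(P@R.T+t-Q,axis=1)
E
python3 - <<'E'
from h import *;import pickle
d=pickle.load(open("s0.pkl","rb"));s=d["top"]
f=s["frame"].astype(int);hsv=cv2.cvtColor(s["frame"],cv2.COLOR_RGB2HSV)
def cen(m,box):
    x0,y0,x1,y1=box;k=np.zeros(m.shape,bool);k[y0:y1,x0:x1]=m[y0:y1,x0:x1]
    v,u=np.nonzero(k);return u.mean(),v.mean(),len(u)
yel=(hsv[...,0]>18)&(hsv[...,0]<36)&(hsv[...,1]>150)&(hsv[...,2]>120)
wh=(hsv[...,1]<60)&(hsv[...,2]>185)
red=((hsv[...,0]<8)|(hsv[...,0]>172))&(hsv[...,1]>150)
y=cen(yel,(382,273,402,293));w=cen(wh,(335,305,351,321));r=cen(red,(330,250,385,300))
print(y,w,r)
B=[cen(wh,(a-8,b-8,a+8,b+8)) for a,b in [(356,188),(273,239),(327,327),(411,275)]];print(B)
pv=(318,217)
Q=[ray(s,*y[:2],.021)[:2],ray(s,*w[:2],.021)[:2]]
a=.297;P=[(-.181*np.cos(a),-.181*np.sin(a)),(-.181*np.cos(a),.181*np.sin(a))]
Qb=[ray(s,u,v,.026)[:2] for u,v,_ in B];print(np.array(Qb))
# bolt layout unknown inset: average of bolts = plate centre (-.0825,0)
P.append((-.0825,0));Q.append(np.mean(Qb,0))
th,R,t,e=fit(P,Q);print("th",th,"piv",t,e)
print("pivot ray",ray(s,*pv,.04),"ring",ray(s,*r[:2],.09), "pred ring",R@[-.13,0]+t,"pred pin",R@[-.15,0]+t)
print("bolts in guide",(np.array(Qb)-t)@R)
# vise heights
T=s["pose"];Z=s["range_z"]
for n,(u,v) in dict(vise1=(485,350),vise2=(425,385),h=(395,335),screw=(345,425),knob=(425,325),pin=(360,288),can=(415,187)).items():print(n,pt(s,u,v).round(3))
vv,uu=np.mgrid[:480,:640];pc=np.stack([(uu-s["K"][0,2])/s["K"][0,0]*Z,(vv-s["K"][1,2])/s["K"][1,1]*Z,Z],-1)@T[:3,:3].T+T[:3,3]
m=(Z>0)&(pc[...,2]>.03)&(abs(pc[...,0]-.35)<.3)&(abs(pc[...,1])<.3)
for x in np.arange(.15,.66,.03): print(round(x,2),[int(1000*max(pc[...,2][m&(abs(pc[...,0]-x)<.015)&(abs(pc[...,1]-yy)<.015)],default=0)) for yy in np.arange(.3,-.31,-.03)])
E
```

```text
(np.float64(391.3015873015873), np.float64(282.6825396825397), 63) (np.float64(343.1111111111111), np.float64(312.7936507936508), 63) (np.float64(356.14912280701753), np.float64(274.7485380116959), 342)
[(np.float64(355.25), np.float64(187.20454545454547), 44), (np.float64(272.2888888888889), np.float64(238.13333333333333), 45), (np.float64(327.2156862745098), np.float64(327.3137254901961), 51), (np.float64(411.1063829787234), np.float64(274.7659574468085), 47)]
[[0.75114187 0.11898743]
 [0.65056885 0.27182461]
 [0.48853983 0.16537778]
 [0.58864176 0.01249611]]
th 0.5810071978396889 piv [0.68902739 0.18753135] [0.00020103 0.00041316 0.00035059]
pivot ray [0.69031306 0.187422   0.04      ] ring [0.58188095 0.11727258 0.09      ] pred ring [0.58035905 0.11617875] pred pin [0.56364085 0.10520142]
bolts in guide [[ 0.0143007  -0.09138909]
 [ 0.01411783  0.09157019]
 [-0.17974895  0.09152244]
 [-0.17998429 -0.09121548]]
vise1 [ 0.46  -0.094  0.138]
vise2 [ 0.397 -0.003  0.095]
h [0.478 0.042 0.037]
screw [0.327 0.131 0.091]
knob [ 0.497 -0.012  0.037]
pin [0.56  0.109 0.065]
can [0.742 0.
[... 660 characters left out ...]
, 170, 172, 170, 171, 171, 168, 0, 0, 0, 0, 34, 0, 0]
0.42 [0, 0, 0, 0, 0, 0, 0, 168, 172, 172, 172, 171, 169, 139, 117, 0, 0, 0, 31, 33, 0]
0.45 [0, 0, 0, 0, 0, 0, 0, 59, 172, 170, 172, 171, 164, 140, 140, 123, 0, 0, 0, 0, 0]
0.48 [0, 0, 0, 0, 30, 31, 0, 56, 50, 171, 169, 168, 140, 142, 140, 121, 0, 0, 0, 0, 0]
0.51 [0, 0, 0, 0, 0, 0, 0, 0, 0, 0, 40, 38, 96, 136, 132, 114, 0, 0, 0, 0, 0]
0.54 [0, 0, 0, 0, 0, 0, 60, 57, 0, 0, 0, 0, 0, 0, 84, 0, 0, 0, 0, 0, 0]
0.57 [54, 41, 0, 0, 0, 112, 84, 80, 0, 0, 0, 0, 0, 0, 0, 0, 48, 51, 0, 0, 0]
0.6 [60, 0, 0, 0, 0, 116, 116, 108, 0, 0, 31, 0, 0, 0, 0, 46, 47, 58, 100, 0, 0]
0.63 [57, 0, 0, 0, 38, 56, 39, 0, 0, 0, 0, 0, 0, 0, 47, 48, 0, 0, 104, 105, 0]
```

```bash
python3 - <<'E'
from h import *;import pickle
from scipy.spatial.transform import Rotation as Ro
d=pickle.load(open("s0.pkl","rb"))
PC=[]
for n in ("top","scene"):
    s=d[n];Z=s["range_z"];T=s["pose"];vv,uu=np.mgrid[:480,:640]
    pc=np.stack([(uu-s["K"][0,2])/s["K"][0,0]*Z,(vv-s["K"][1,2])/s["K"][1,1]*Z,Z],-1)@T[:3,:3].T+T[:3,3]
    m=(Z>0)&(pc[...,2]>.03)&(pc[...,2]<.2)&(pc[...,0]>.3)&(pc[...,0]<.56)&(pc[...,1]>-.15)&(pc[...,1]<.16)&(pc[...,0]+pc[...,1]*.55<.56)
    PC.append(pc[m])
P=np.vstack(PC);print(len(P))
piv=np.array([.689,.1875]);th=.581
def ring(a): return np.r_[piv-.13*np.array([np.cos(th+a),np.sin(th+a)]),.09]
for a in (0,.15,.297):
  for t in (30,35,40):
    for dy in (-.2,0,.2):
      R=Ro.from_euler('xyz',[np.pi,-np.radians(t),th+a+dy]).as_matrix()
      for L in (.019,-.07):
        tcp=ring(a)+L*R[:,2];q=(P-tcp)@R;b=q[:,2]<-.06
        q=q.copy();ex=np.maximum(abs(q[:,0])-.043,0);ey=np.maximum(abs(q[:,1])-.043,0);ez=np.maximum(q[:,2]+.062,0)
        k=np.argmin(ex**2+ey**2+ez**2);print(a,t,dy,L,"clear %.3f"%np.sqrt(ex[k]**2+ey[k]**2+ez[k]**2),P[k].round(3),R[:,2].round(3),tcp.round(3))
E
```

```text
20016
0 30 -0.2 0.019 clear 0.038 [0.469 0.023 0.167] [ 0.464  0.186 -0.866] [0.589 0.12  0.074]
0 30 -0.2 -0.07 clear 0.038 [0.469 0.023 0.167] [ 0.464  0.186 -0.866] [0.548 0.103 0.151]
0 30 0 0.019 clear 0.043 [0.469 0.023 0.167] [ 0.418  0.274 -0.866] [0.588 0.121 0.074]
0 30 0 -0.07 clear 0.043 [0.469 0.023 0.167] [ 0.418  0.274 -0.866] [0.551 0.097 0.151]
0 30 0.2 0.019 clear 0.039 [0.441 0.06  0.172] [ 0.355  0.352 -0.866] [0.587 0.123 0.074]
0 30 0.2 -0.07 clear 0.039 [0.441 0.06  0.172] [ 0.355  0.352 -0.866] [0.555 0.092 0.151]
0 35 -0.2 0.019 clear 0.025 [0.469 0.023 0.167] [ 0.532  0.213 -0.819] [0.59  0.12  0.074]
0 35 -0.2 -0.07 clear 0.025 [0.469 0.023 0.167] [ 0.532  0.213 -0.819] [0.543 0.101 0.147]
0 35 0 0.019 clear 0.030 [0.441 0.06  0.172] [ 0.479  0.315 -0.819] [0.589 0.122 0.074]
0 35 0 -0.07 clear 0.030 [0.441 0.06  0.172] [ 0.479  0.315 -0.819] [0.547 0.094 0.147]
0 35 0.2 0.019 clear 0.027 [0.444 0.057 0.169] [ 0.407  0.404 -0.819] [0.588 0.124 0.074]
0 35 0.2 -0.07 clear 0.027 [0.444 0.057 0.169] [ 0.407  0.404 -0.819] [0.552 0.088 0.147]
0 40 -0.2 0.019 cl
[... 3191 characters left out ...]
  0.505 -0.819] [0.611 0.097 0.074]
0.297 35 0.2 -0.07 clear 0.033 [ 0.484 -0.004  0.168] [ 0.271  0.505 -0.819] [0.587 0.052 0.147]
0.297 40 -0.2 0.019 clear 0.020 [0.469 0.023 0.167] [ 0.501  0.403 -0.766] [0.615 0.095 0.075]
0.297 40 -0.2 -0.07 clear 0.020 [0.469 0.023 0.167] [ 0.501  0.403 -0.766] [0.571 0.059 0.144]
0.297 40 0 0.019 clear 0.017 [0.478 0.01  0.167] [ 0.411  0.495 -0.766] [0.614 0.097 0.075]
0.297 40 0 -0.07 clear 0.017 [0.478 0.01  0.167] [ 0.411  0.495 -0.766] [0.577 0.053 0.144]
0.297 40 0.2 0.019 clear 0.024 [ 0.486 -0.009  0.166] [ 0.304  0.566 -0.766] [0.612 0.098 0.075]
0.297 40 0.2 -0.07 clear 0.024 [ 0.486 -0.009  0.166] [ 0.304  0.566 -0.766] [0.585 0.048 0.144]
```

```bash
python3 -m crank '[{"offset":[0,0,-3],"angular":[0,0,0],"fingers":0},{"offset":[0,0,-3],"angular":[0,0,0],"fingers":0},{"offset":[2.6,-2.27,-2],"angular":[0,0,0],"fingers":0},{"offset":[2.6,-2.27,-2],"angular":[0,0,0],"fingers":0},{"offset":[2.6,-2.27,-1],"angular":[0,0,0],"fingers":0},{"offset":[2.6,-2.27,-1],"angular":[0,0,0],"fingers":0},{"offset":[2.6,-2.27,0],"angular":[0,0,0],"fingers":0},{"offset":[2.6,-2.27,0],"angular":[0,0,0],"fingers":0},{"offset":[2.6,-2.27,0],"angular":[0,0,0],"fingers":0},{"offset":[2.6,-2.27,0],"angular":[0,0,0],"fingers":0}]'
python3 -m crank '[{"offset":[2.6,-2.27,0],"angular":[0,0,0],"fingers":0},{"offset":[2.6,-2.27,0],"angular":[0,0,0],"fingers":0},{"offset":[2.6,-2.27,0],"angular":[0,0,0],"fingers":0},{"offset":[2.6,-2.27,0],"angular":[0,0,0],"fingers":0},{"offset":[2.6,-2.27,0],"angular":[0,0,0],"fingers":0},{"offset":[2.6,-2.27,0],"angular":[0,0,0],"fingers":0},{"offset":[2.6,-2.27,0],"angular":[0,0,0],"fingers":0},{"offset":[2.6,-2.27,0],"angular":[0,0,0],"fingers":0},{"offset":[2.6,-2.27,0],"angular":[0,0,0],"fingers":0},{"offset":[2.6,-2.27,0],"angular":[0,0,0],"fingers":0}]'
python3 -m crank '[{"offset":[2.6,-2.27,0],"angular":[0,0,0],"fingers":0},{"offset":[2.6,-2.27,0],"angular":[0,0,0],"fingers":0},{"offset":[0,0,0],"angular":[0,0,-6],"fingers":0},{"offset":[0,0,0],"angular":[0,0,-6],"fingers":0},{"offset":[0,0,0],"angular":[0,0,-6],"fingers":0},{"offset":[0,0,0],"angular":[0,6,0],"fingers":0},{"offset":[0,0,0],"angular":[0,6,0],"fingers":0},{"offset":[0,0,0],"angular":[0,6,0],"fingers":0},{"offset":[0,0,0],"angular":[0,6,0],"fingers":0},{"offset":[0,0,0],"angular":[0,6,0],"fingers":0}]'
python3 -c "
from plant import arm;print(arm.get_obs())"
```

```text
time_s: 0.93
tcp_pos: [0.2925, -0.2739, 0.3621]
ee_rot: [-3.141, 0.0, 0.269]
wrist_force: [0.9, -0.4, -0.2]
opening: 0.0
grip_force: 0.0
time_s: 1.77
tcp_pos: [0.4826, 0.0143, 0.3621]
ee_rot: [-3.141, 0.0, 0.27]
wrist_force: [-0.3, -0.9, 0.7]
opening: 0.0
grip_force: 0.0
time_s: 2.6
tcp_pos: [0.52, 0.0701, 0.3625]
ee_rot: [3.14, -0.529, 0.584]
wrist_force: [0.3, 0.9, 0.2]
opening: 0.0
grip_force: 0.0
{'time_s': 2.6, 'q': array([-0.27681981,  0.01522679,  1.62545478,  0.42721432,  1.17091463,
        0.60842824]), 'joint_velocities': array([-0.49844254, -0.48738186,  0.87254092,  1.26850799, -0.9225117 ,
       -1.02317252]), 'joint_torque': array([  3.78146991, -26.06350601, -30.76763391,  -0.79034446,
         0.3171568 ,   1.56403039]), 'tcp_pos': array([0.52001591, 0.07008574, 0.36254434]), 'ee_rot': array([ 3.14043317, -0.52870648,  0.58359547]), 'wrist_force': array([0.26253307, 0.94517248, 0.17058664]), 'ft_torque': array([-0.09331408,  0.17953595,  0.00531251]), 'grip_force': 0.0, 'opening': 4.466463249868534e-05}
```

```bash
python3 -m crank '[{"offset":[0,0,0],"angular":[0,4.8,0],"fingers":0},{"offset":[-1.57,-0.09,2.78],"angular":[0,0,0],"fingers":0},{"offset":[-1.57,-0.09,2.78],"angular":[0,0,0],"fingers":0},{"offset":[-1.57,-0.09,2.78],"angular":[0,0,0],"fingers":0},{"offset":[-1.57,-0.09,2.78],"angular":[0,0,0],"fingers":0},{"offset":[-1.57,-0.09,2.78],"angular":[0,0,0],"fingers":0},{"offset":[-1.57,-0.09,2.78],"angular":[0,0,0],"fingers":0},{"offset":[0,0,0],"angular":[0,0,0],"fingers":0},{"offset":[0,0,0],"angular":[0,0,0],"fingers":0},{"offset":[0,0,0],"angular":[0,0,0],"fingers":0}]'
python3 - <<'E'
from plant import arm
import cv2,pickle
o=arm.get_obs();print(o["tcp_pos"],o["ee_rot"])
d={"obs":o}
for n in ["wrist","scene"]:
    s=arm.snapshot(n);d[n]=s
cv2.imwrite("pics/w1.png",d["wrist"]["frame"][:,:,::-1])
cv2.imwrite("pics/s1.png",cv2.resize(d["scene"]["frame"][150:350,240:500,::-1],None,fx=3,fy=3))
print(d["wrist"]["mount"],d["wrist"]["K"])
pickle.dump(d,open("s1.pkl","wb"))
E
```

```text
time_s: 3.43
tcp_pos: [0.5328, 0.0843, 0.1734]
ee_rot: [3.14, -0.609, 0.585]
wrist_force: [0.0, 0.4, 0.5]
opening: -0.0002
grip_force: 0.0
[0.53276307 0.08427681 0.17340884] [ 3.13971349 -0.60906121  0.58502976]
[[-4.65260043e-04 -9.55961195e-01 -2.93492720e-01  7.49305406e-02]
 [ 9.99999875e-01 -4.98519926e-04  3.85212960e-05 -8.77302238e-04]
 [-1.83136833e-04 -2.93492665e-01  9.55961308e-01 -1.31661860e-01]
 [ 0.00000000e+00  0.00000000e+00  0.00000000e+00  1.00000000e+00]] [[420.93440618   0.         312.88353846]
 [  0.         420.93440618 238.36405905]
 [  0.           0.           1.        ]]
```

View pics/w1.png

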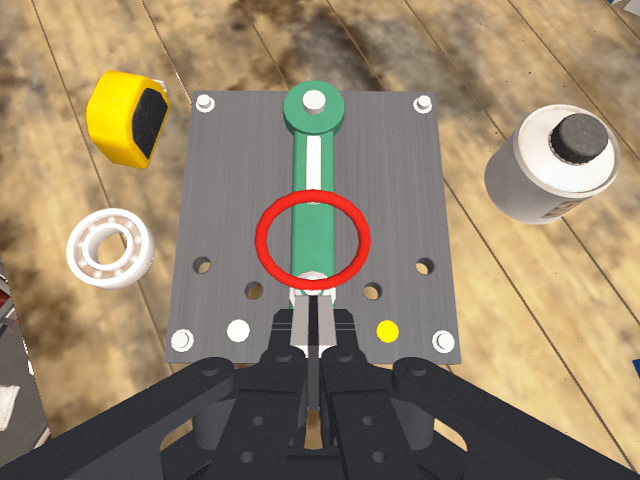

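View pics/s1.png

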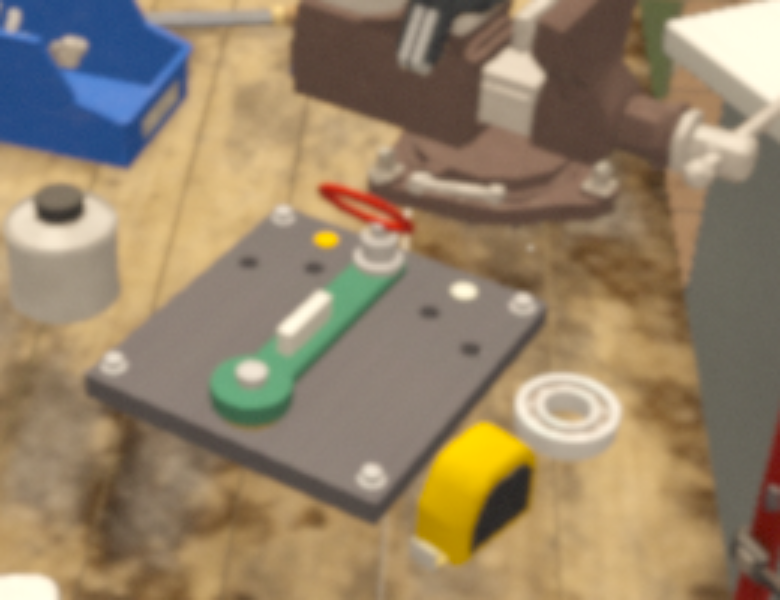

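The wrist view shows the ring centred near (313,240), the fingers aligned on the arm with their tips near (313,300), and the yellow disc at (388,331). I don't see the gripper in the scene crop, so I'll check the projection and measure the ring.

```bash
python3 - <<'E'
from h import *;import pickle
from scipy.spatial.transform import Rotation as Ro
d=pickle.load(open("s1.pkl","rb"));s=d["wrist"];o=d["obs"]
T=np.eye(4);T[:3,:3]=Ro.from_euler('xyz',o["ee_rot"]).as_matrix();T[:3,3]=o["tcp_pos"];C=T@s["mount"]
h=cv2.cvtColor(s["frame"],cv2.COLOR_RGB2HSV);red=(((h[...,0]<8)|(h[...,0]>172))&(h[...,1]>150)).astype(np.uint8)
red[:180]=0;red[300:]=0;red[:,:240]=0;red[:,390:]=0
c=max(cv2.findContours(red,0,1)[0],key=len);e=cv2.fitEllipse(c);print(e)
P=ray(s,*e[0],.09,C);print("ring",P, "in tool",T[:3,:3].T@(P-o["tcp_pos"]))
print("axes",T[:3,:3])
for n,(u,v),z in (("y",(388,331),.021),("w",(238,331),.021)):print(n,ray(s,u,v,z,C))
S=d["scene"];I=np.linalg.inv(S["pose"])
for p in (o["tcp_pos"],o["tcp_pos"]-.1*T[:3,2],P):
    q=I@np.r_[p,1];print(S["K"]@(q[:3]/q[2]),q[2])
cv2.imwrite("pics/s1full.png",S["frame"][:,:,::-1])
E
```

```text
((312.2170715332031, 239.6068572998047), (100.07976531982422, 114.74063110351562), 90.52961730957031)
ring [0.58279654 0.11869381 0.09      ] in tool [ 0.00208249 -0.00125744  0.1031455 ]
axes [[ 0.68378505  0.55132694  0.47799227]
 [ 0.45292625 -0.83428786  0.314359  ]
 [ 0.57209773  0.00154126 -0.82018401]]
y [0.57408747 0.04872967 0.021     ]
w [0.51566907 0.13719803 0.021     ]
[378.42359012 167.93840911   1.        ] 1.054064775457935
[396.04183911 116.40798105   1.        ] 1.0449297573973457
[360.722319   220.27088208   1.        ] 1.0610753385483538
```

View pics/s1full.png

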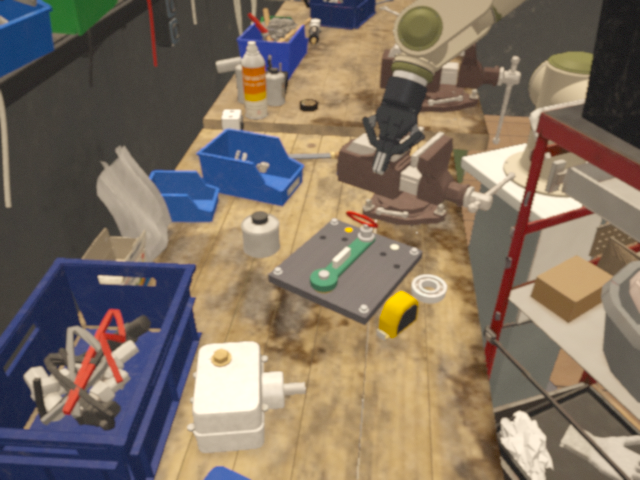

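```bash
python3 -m crank '[{"offset":[0,-0.1,2],"angular":[0,0,0],"fingers":0},{"offset":[0,0,2],"angular":[0,0,0],"fingers":0},{"offset":[0,0,2],"angular":[0,0,0],"fingers":0},{"offset":[0,0,2],"angular":[0,0,0],"fingers":0},{"offset":[0,0,1.5],"angular":[0,0,0],"fingers":0},{"offset":[0,0,1.5],"angular":[0,0,0],"fingers":0},{"offset":[0,0,1],"angular":[0,0,0],"fingers":0},{"offset":[0,0,0],"angular":[0,0,0],"fingers":0},{"offset":[0,0,0],"angular":[0,0,0],"fingers":0},{"offset":[0,0,0],"angular":[0,0,0],"fingers":0}]'
python3 - <<'E'
from plant import arm
import cv2,pickle,numpy as np
o=arm.get_obs();print(o["tcp_pos"],o["ee_rot"],o["wrist_force"])
w=arm.snapshot("wrist")["frame"];t=arm.snapshot("scene")["frame"]
a=w[120:420,160:480];b=cv2.resize(t[170:290,260:420],(400,300))
cv2.imwrite("pics/hook.png",np.hstack([a,b])[:,:,::-1])
E
```

```text
time_s: 4.37
tcp_pos: [0.5889, 0.1229, 0.0742]
ee_rot: [3.14, -0.609, 0.585]
wrist_force: [0.2, 0.3, -0.5]
opening: 0.0001
grip_force: 0.0
[0.58888086 0.12286257 0.07422339] [ 3.14041591 -0.60869345  0.58450352] [ 0.15944654  0.31076784 -0.51853862]
```

View pics/hook.png

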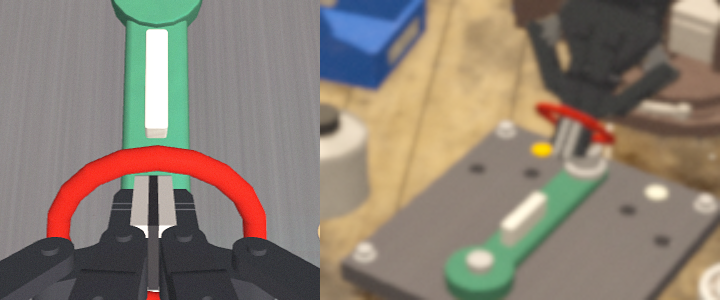

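The tips are through the ring, with its top bar at about (157,158) in the left panel. Next I'll move the fingers up against the bar.

```bash
python3 -m crank '[{"offset":[0.2,0,0],"angular":[0,0,0],"fingers":0},{"offset":[0.2,0,0],"angular":[0,0,0],"fingers":0},{"offset":[0.2,0,0],"angular":[0,0,0],"fingers":0},{"offset":[0.1,0,0],"angular":[0,0,0],"fingers":0},{"offset":[0.1,0,0],"angular":[0,0,0],"fingers":0},{"offset":[0.1,0,0],"angular":[0,0,0],"fingers":0},{"offset":[0.1,0,0],"angular":[0,0,0],"fingers":0},{"offset":[0,0,0],"angular":[0,0,0],"fingers":0},{"offset":[0,0,0],"angular":[0,0,0],"fingers":0},{"offset":[0,0,0],"angular":[0,0,0],"fingers":0}]'
```

```text
time_s: 5.3
tcp_pos: [0.5954, 0.1276, 0.0787]
ee_rot: [-3.141, -0.607, 0.584]
wrist_force: [0.5, -0.1, -0.1]
opening: 0.0002
grip_force: 0.0
```

```bash
python3 -m crank '[{"offset":[0.1,0,0],"angular":[0,0,0],"fingers":0},{"offset":[0.1,0,0],"angular":[0,0,0],"fingers":0},{"offset":[0.1,0,0],"angular":[0,0,0],"fingers":0},{"offset":[0.1,0,0],"angular":[0,0,0],"fingers":0},{"offset":[0,0,0],"angular":[0,0,0],"fingers":0},{"offset":[0,0,0],"angular":[0,0,0],"fingers":0},{"offset":[0,0,0],"angular":[0,0,0],"fingers":0},{"offset":[0,0,0],"angular":[0,0,0],"fingers":0},{"offset":[0,0,0],"angular":[0,0,0],"fingers":0},{"offset":[0,0,0],"angular":[0,0,0],"fingers":0}]'
```

```text
time_s: 6.13
tcp_pos: [0.5982, 0.1294, 0.081]
ee_rot: [-3.142, -0.607, 0.584]
wrist_force: [0.1, 0.3, -0.2]
opening: -0.0
grip_force: 0.0
```

```bash
python3 -m crank '[{"offset":[0.1,0,0],"angular":[0,0,0],"fingers":0},{"offset":[0.1,0,0],"angular":[0,0,0],"fingers":0},{"offset":[0.1,0,0],"angular":[0,0,0],"fingers":0},{"offset":[0.1,0,0],"angular":[0,0,0],"fingers":0},{"offset":[0,0,0],"angular":[0,0,0],"fingers":0},{"offset":[0,0,0],"angular":[0,0,0],"fingers":0},{"offset":[0,0,0],"angular":[0,0,0],"fingers":0},{"offset":[0,0,0],"angular":[0,0,0],"fingers":0},{"offset":[0,0,0],"angular":[0,0,0],"fingers":0},{"offset":[0,0,0],"angular":[0,0,0],"fingers":0}]'
```

```text
time_s: 6.97
tcp_pos: [0.6, 0.131, 0.0825]
ee_rot: [-3.141, -0.605, 0.584]
wrist_force: [-7.1, -5.7, 0.8]
opening: 0.0
grip_force: 1.8
```

```bash
python3 -m crank '[{"offset":[0.115,0,-0.164],"angular":[0,0,0],"fingers":0},{"offset":[0.115,0,-0.164],"angular":[0,0,0],"fingers":0},{"offset":[0.115,0,-0.164],"angular":[0,0,0],"fingers":0},{"offset":[0.115,0,-0.164],"angular":[0,0,0],"fingers":0},{"offset":[0.115,0,-0.164],"angular":[0,0,0],"fingers":0},{"offset":[0,0,0],"angular":[0,0,0],"fingers":0},{"offset":[0,0,0],"angular":[0,0,0],"fingers":0},{"offset":[0,0,0],"angular":[0,0,0],"fingers":0},{"offset":[0,0,0],"angular":[0,0,0],"fingers":0},{"offset":[0,0,0],"angular":[0,0,0],"fingers":0}]'
cat > look.py <<'E'
import sys,cv2,pickle
from h import *;from plant import arm
from scipy.spatial.transform import Rotation as Ro
o=arm.get_obs();s=arm.snapshot("wrist");S=arm.snapshot("scene");t=arm.snapshot("top")
pickle.dump(dict(obs=o,wrist=s,scene=S,top=t),open(f"{sys.argv[1]}.pkl","wb"))
T=np.eye(4);T[:3,:3]=Ro.from_euler('xyz',o["ee_rot"]).as_matrix();T[:3,3]=o["tcp_pos"];C=T@s["mount"]
piv=np.array([.689,.1875])
print(o["time_s"],o["tcp_pos"].round(4),o["ee_rot"].round(3),o["wrist_force"].round(1))
# ring top of bar in scene camera: topmost red
h=cv2.cvtColor(S["frame"],cv2.COLOR_RGB2HSV);red=((h[...,0]<8)|(h[...,0]>172))&(h[...,1]>140)
m=np.zeros_like(red);m[180:250,320:400]=red[180:250,320:400];v,u=np.nonzero(m);print("scene red box",u.min(),u.max(),v.min(),v.max(),u.mean().round(2),v.mean().round(2))
# arm angle from green arm, wrist camera
h=cv2.cvtColor(s["frame"],cv2.COLOR_RGB2HSV);g=(h[...,0]>65)&(h[...,0]<95)&(h[...,1]>90);v,u=np.nonzero(g)
P=np.array([ray(s,a,b,.036,C)[:2] for a,b in zip(u[::5],v[::5])])-piv
r=np.linalg.norm(P,axis=1)
P=P[(r>.04)&(r<.12)]
an=np.arctan2(-P[:,1],-P[:,0]);print("arm angle wrist",np.mean((an.max(),an.min()))-.581,an.mean()-.581,len(P))
h=cv2.cvtColor(S["frame"],cv2.COLOR_RGB2HSV);g=(h[...,0]>65)&(h[...,0]<95)&(h[...,1]>90);g[:, :280]=0;g[:,420:]=0;g[:200]=0;g[300:]=0
v,u=np.nonzero(g);P=np.array([ray(S,a,b,.036)[:2] for a,b in zip(u,v)])-piv;r=np.linalg.norm(P,axis=1);P=P[(r>.04)&(r<.12)]
an=np.arctan2(-P[:,1],-P[:,0]);print("arm angle scene",an.mean()-.581,len(P))
a=s["frame"][120:420,160:480];b=cv2.resize(S["frame"][170:290,260:420],(400,300))
cv2.imwrite(f"pics/{sys.argv[1]}.png",np.hstack([a,b])[:,:,::-1])
E
python3 look.py lift1
```

```text
time_s: 7.8
tcp_pos: [0.5996, 0.1311, 0.0916]
ee_rot: [-3.139, -0.604, 0.583]
wrist_force: [-4.9, -3.2, -5.3]
opening: -0.0
grip_force: 3.4
7.8 [0.5996 0.1311 0.0916] [-3.139 -0.604  0.583] [-4.9 -3.2 -5.3]
scene red box 347 377 207 223 363.96 214.22
arm angle wrist 0.0010442790763575127 -0.006990687291354325 723
arm angle scene -0.13066561577016483 192
```

```bash
python3 -m crank '[{"offset":[0.115,0,-0.164],"angular":[0,0,0],"fingers":0},{"offset":[0.115,0,-0.164],"angular":[0,0,0],"fingers":0},{"offset":[0.115,0,-0.164],"angular":[0,0,0],"fingers":0},{"offset":[0.115,0,-0.164],"angular":[0,0,0],"fingers":0},{"offset":[0,0,0],"angular":[0,0,0],"fingers":0},{"offset":[0,0,0],"angular":[0,0,0],"fingers":0},{"offset":[0,0,0],"angular":[0,0,0],"fingers":0},{"offset":[0,0,0],"angular":[0,0,0],"fingers":0},{"offset":[0,0,0],"angular":[0,0,0],"fingers":0},{"offset":[0,0,0],"angular":[0,0,0],"fingers":0}]'
python3 look.py lift2
python3 - <<'E'
import pickle;from h import *
for n in ("s1","lift1","lift2"):
    S=pickle.load(open(n+".pkl","rb"))["scene"];h=cv2.cvtColor(S["frame"],cv2.COLOR_RGB2HSV);red=((h[...,0]<8)|(h[...,0]>172))&(h[...,1]>140)
    m=np.zeros_like(red);m[180:250,320:400]=red[180:250,320:400];v,u=np.nonzero(m);print(n,u.min(),u.max(),v.min(),v.max(),v.mean())
I=np.linalg.inv(S["pose"])
for z in (.11,.12):
    q=I@np.array([.5975,.1275,z,1]);print(z,S["K"]@(q[:3]/q[2]))
E
```

```text
time_s: 8.78
tcp_pos: [0.5995, 0.1312, 0.0994]
ee_rot: [-3.139, -0.603, 0.583]
wrist_force: [-4.5, -4.5, -8.1]
opening: -0.0001
grip_force: 3.7
8.7833 [0.5995 0.1312 0.0994] [-3.139 -0.603  0.583] [-4.5 -4.5 -8.1]
scene red box 347 379 203 220 364.23 211.0
arm angle wrist -0.010863251469167445 -0.010206111358300629 640
arm angle scene -0.13201054667927709 192
s1 347 376 212 227 218.72619047619048
lift1 347 377 207 223 214.2216216216216
lift2 347 379 203 220 211.0
0.11 [356.19763082 215.49851103   1.        ]
0.12 [356.41498768 210.94736135   1.        ]
```

View pics/lift2.png

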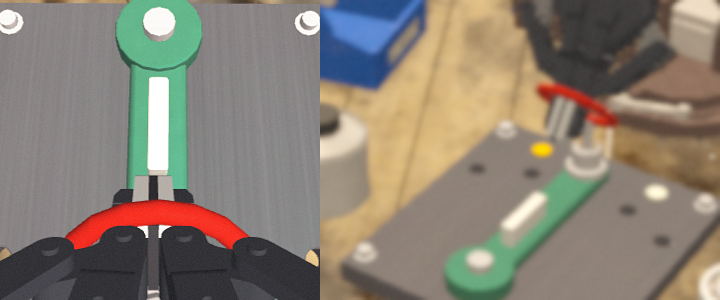

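```bash
python3 -m crank '[{"offset":[0,0.31,0],"angular":[0.97,0,-1.39],"fingers":0},{"offset":[0,0.31,0],"angular":[0.97,0,-1.39],"fingers":0},{"offset":[0,0.31,0],"angular":[0.97,0,-1.39],"fingers":0},{"offset":[0,0.31,0],"angular":[0.97,0,-1.39],"fingers":0},{"offset":[0,0.31,0],"angular":[0.97,0,-1.39],"fingers":0},{"offset":[0,0.31,0],"angular":[0.97,0,-1.39],"fingers":0},{"offset":[0,0.31,0],"angular":[0.97,0,-1.39],"fingers":0},{"offset":[0,0.31,0],"angular":[0.97,0,-1.39],"fingers":0},{"offset":[0,0.31,0],"angular":[0.97,0,-1.39],"fingers":0},{"offset":[0,0,0],"angular":[0,0,0],"fingers":0}]'
python3 look.py sw1
```

```text
time_s: 9.77
tcp_pos: [0.6179, 0.1091, 0.0993]
ee_rot: [-3.138, -0.604, 0.85]
wrist_force: [-5.4, -5.7, -6.8]
opening: 0.0001
grip_force: 4.9
9.7667 [0.6179 0.1091 0.0993] [-3.138 -0.604  0.85 ] [-5.4 -5.7 -6.8]
scene red box 330 362 200 213 346.43 205.7
arm angle wrist 0.2631060176107898 0.26511244881811247 648
arm angle scene 0.1376711072147453 140
```

View pics/sw1.png

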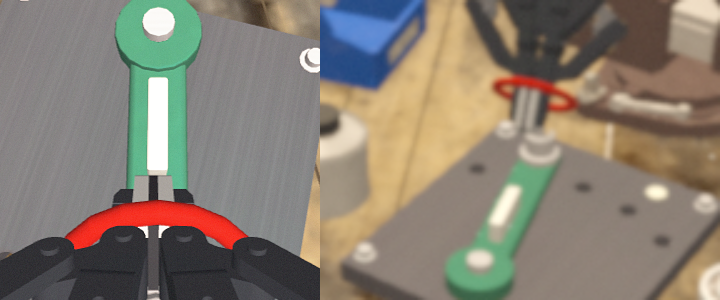

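```bash
python3 -m crank '[{"offset":[0,0.12,0],"angular":[0.38,0,-0.55],"fingers":0},{"offset":[0,0.12,0],"angular":[0.38,0,-0.55],"fingers":0},{"offset":[0,0,0],"angular":[0,0,0],"fingers":0},{"offset":[0,0,0],"angular":[0,0,0],"fingers":0},{"offset":[0,0,0],"angular":[0,0,0],"fingers":0},{"offset":[0,0,0],"angular":[0,0,0],"fingers":0},{"offset":[0,0,0],"angular":[0,0,0],"fingers":0},{"offset":[0,0,0],"angular":[0,0,0],"fingers":0},{"offset":[0,0,0],"angular":[0,0,0],"fingers":0},{"offset":[0,0,0],"angular":[0,0,0],"fingers":0}]'
python3 look.py sw2
python3 - <<'E'
import pickle;from h import *
from scipy.spatial.transform import Rotation as Ro
for n in ("lift2","sw2"):
    d=pickle.load(open(n+".pkl","rb"));s=d["wrist"];o=d["obs"]
    T=np.eye(4);T[:3,:3]=Ro.from_euler('xyz',o["ee_rot"]).as_matrix();T[:3,3]=o["tcp_pos"];C=T@s["mount"]
    h=cv2.cvtColor(s["frame"],cv2.COLOR_RGB2HSV);g=(h[...,0]>65)&(h[...,0]<95)&(h[...,1]>90)
    # fence direction from white pixels on arm
    w=((h[...,1]<40)&(h[...,2]>190)).astype(np.uint8);w[:190]=0;w[300:]=0;w[:,290:][:, 60:]=0;w[:,:290]=0
    v,u=np.nonzero(w);P=np.array([ray(s,a,b,.053,C)[:2] for a,b in zip(u,v)]);c=P.mean(0)
    print(n,"fence",c,np.arctan2(.1875-c[1],.689-c[0])-.581,len(u))
    for r in range(200,290,15):
        x=np.nonzero(g[r])[0]
        if len(x): a,b=ray(s,x.min(),r,.036,C),ray(s,x.max(),r,.036,C);m=(a+b)/2;print(r,np.arctan2(.1875-m[1],.689-m[0])-.581,np.linalg.norm(a-b).round(4))
E
```

```text
time_s: 10.75
tcp_pos: [0.6193, 0.1079, 0.0993]
ee_rot: [-3.138, -0.604, 0.872]
wrist_force: [-5.4, -6.6, -7.4]
opening: -0.0001
grip_force: 4.9
10.75 [0.6193 0.1079 0.0993] [-3.138 -0.604  0.872] [-5.4 -6.6 -7.4]
scene red box 329 362 200 213 345.03 205.37
arm angle wrist 0.27940722528133 0.2806262718137449 640
arm angle scene 0.16073794284571408 138
lift2 fence [0.63858528 0.155285  ] -0.012396637772325914 1991
200 -0.016811714915949127 0.0297
215 -0.013009390705615242 0.0304
230 -0.010682334468312904 0.0301
245 -0.013957399290047912 0.0303
260 -0.012149319713028572 0.0299
275 -0.014439661351218769 0.0301
sw2 fence [0.64992543 0.14211199] 0.279007716892404 2000
200 0.283138425104432 0.0302
215 0.2772037901279272 0.0304
230 0.2793920520808495 0.0301
245 0.2760069585265995 0.0303
260 0.27774890447329303 0.0299
275 0.2753993269642554 0.0301
```

```bash
python3 -m crank '[{"offset":[0,0.06,0],"angular":[0.19,0,-0.27],"fingers":0},{"offset":[-0.115,0,0.164],"angular":[0,0,0],"fingers":0},{"offset":[-0.115,0,0.164],"angular":[0,0,0],"fingers":0},{"offset":[-0.115,0,0.164],"angular":[0,0,0],"fingers":0},{"offset":[-0.115,0,0.164],"angular":[0,0,0],"fingers":0},{"offset":[-0.115,0,0.164],"angular":[0,0,0],"fingers":0},{"offset":[-0.115,0,0.164],"angular":[0,0,0],"fingers":0},{"offset":[-0.115,0,0.164],"angular":[0,0,0],"fingers":0},{"offset":[0,0,0],"angular":[0,0,0],"fingers":0},{"offset":[0,0,0],"angular":[0,0,0],"fingers":0}]'
python3 look.py low1
```

```text
time_s: 11.73
tcp_pos: [0.62, 0.1073, 0.0855]
ee_rot: [-3.139, -0.604, 0.878]
wrist_force: [-4.8, -6.7, -6.2]
opening: 0.0001
grip_force: 4.7
11.7333 [0.62   0.1073 0.0855] [-3.139 -0.604  0.878] [-4.8 -6.7 -6.2]
scene red box 328 359 206 219 344.04 211.41
arm angle wrist 0.29440475876401684 0.2907630750379614 788
arm angle scene 0.1696036165363063 140
```

The pin has followed the fingers down to about 4 mm, so it is in the hole. Next I'll lower the last bit and back off to the ring's middle.

```bash
python3 -m crank '[{"offset":[-0.115,0,0.164],"angular":[0,0,0],"fingers":0},{"offset":[-0.115,0,0.164],"angular":[0,0,0],"fingers":0},{"offset":[-0.2,0,0.05],"angular":[0,0,0],"fingers":0},{"offset":[-0.2,0,0],"angular":[0,0,0],"fingers":0},{"offset":[-0.2,0,0],"angular":[0,0,0],"fingers":0},{"offset":[-0.2,0,0],"angular":[0,0,0],"fingers":0},{"offset":[-0.2,0,0],"angular":[0,0,0],"fingers":0},{"offset":[-0.2,0,0],"angular":[0,0,0],"fingers":0},{"offset":[-0.2,0,0],"angular":[0,0,0],"fingers":0},{"offset":[0,0,0],"angular":[0,0,0],"fingers":0}]'
python3 look.py low2
```

```text
time_s: 12.72
tcp_pos: [0.6138, 0.0992, 0.0747]
ee_rot: [-3.141, -0.607, 0.879]
wrist_force: [0.2, -1.2, -0.5]
opening: 0.0
grip_force: 0.0
12.7167 [0.6138 0.0992 0.0747] [-3.141 -0.607  0.879] [ 0.2 -1.2 -0.5]
scene red box 328 359 207 220 343.96 212.39
arm angle wrist 0.28657238869775004 0.28656855304342743 896
arm angle scene 0.1690623751164393 136
```

View pics/low2.png

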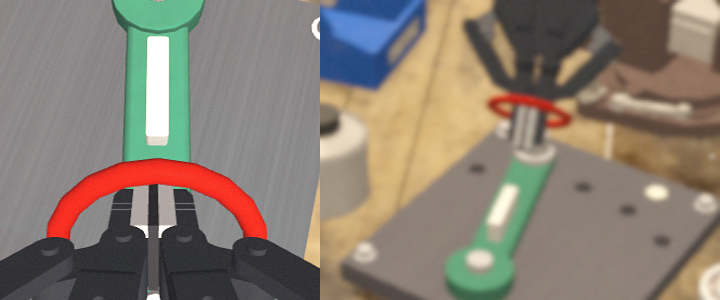

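The fingers are free, with about zero force, and sit centred in the ring. I'll pull out along the tool axis.

```bash
python3 -m crank '[{"offset":[0,0,-1],"angular":[0,0,0],"fingers":0},{"offset":[0,0,-1.5],"angular":[0,0,0],"fingers":0},{"offset":[0,0,-2],"angular":[0,0,0],"fingers":0},{"offset":[0,0,-2],"angular":[0,0,0],"fingers":0},{"offset":[0,0,-2],"angular":[0,0,0],"fingers":0},{"offset":[0,0,-2],"angular":[0,0,0],"fingers":0},{"offset":[0,0,-1],"angular":[0,0,0],"fingers":0},{"offset":[0,0,-1],"angular":[0,0,0],"fingers":0},{"offset":[0,0,0],"angular":[0,0,0],"fingers":0},{"offset":[0,0,0],"angular":[0,0,0],"fingers":0}]'
python3 look.py out1
python3 - <<'E'
import pickle;from h import *
from scipy.spatial.transform import Rotation as Ro
E=[]
for n in ("s1","out1"):
    d=pickle.load(open(n+".pkl","rb"));s=d["wrist"];o=d["obs"]
    T=np.eye(4);T[:3,:3]=Ro.from_euler('xyz',o["ee_rot"]).as_matrix();T[:3,3]=o["tcp_pos"];C=T@s["mount"]
    h=cv2.cvtColor(s["frame"],cv2.COLOR_RGB2HSV);red=(((h[...,0]<8)|(h[...,0]>172))&(h[...,1]>150)).astype(np.uint8)
    red[:150]=0;red[330:]=0;red[:,:220]=0;red[:,410:]=0
    e=cv2.fitEllipse(max(cv2.findContours(red,0,1)[0],key=len));P=ray(s,*e[0],.09,C)
    print(n,e,P,"pivot dist",np.hypot(*(P[:2]-[.689,.1875])),"ang",np.arctan2(.1875-P[1],.689-P[0])-.581)
    # ring centre height: triangulate with scene ring centre
    S=d["scene"];h=cv2.cvtColor(S["frame"],cv2.COLOR_RGB2HSV);m=(((h[...,0]<8)|(h[...,0]>172))&(h[...,1]>140)).astype(np.uint8)
    m[:180]=0;m[250:]=0;m[:,:310]=0;m[:,400:]=0;f=cv2.fitEllipse(max(cv2.findContours(m,0,1)[0],key=len))
    M1=s["K"]@np.linalg.inv(C)[:3];M2=S["K"]@np.linalg.inv(S["pose"])[:3]
    X=cv2.triangulatePoints(M1,M2,np.array(e[0]),np.array(f[0])).ravel();print(" tri",X[:3]/X[3])
    g=(h[...,0]>60)
    if n=="out1":
        cv2.imwrite("pics/out1w.png",s["frame"][100:460,100:560,::-1])
E
```

```text
time_s: 13.7
tcp_pos: [0.5685, 0.0444, 0.1774]
ee_rot: [-3.141, -0.607, 0.879]
wrist_force: [-0.2, 0.1, -0.5]
opening: -0.0002
grip_force: 0.0
13.7 [0.5685 0.0444 0.1774] [-3.141 -0.607  0.879] [-0.2  0.1 -0.5]
scene red box 328 359 208 220 343.83 214.15
arm angle wrist 0.2901714544393038 0.2807500461996256 600
arm angle scene 0.1671838837406705 136
s1 ((312.2170715332031, 239.6068572998047), (100.07976531982422, 114.74063110351562), 90.52961730957031) [0.58279654 0.11869381 0.09      ] pivot dist 0.12654432839668162 ang -0.006122590073624368
 tri [0.58024869 0.11920126 0.09309403]
out1 ((314.5228271484375, 242.14219665527344), (98.06952667236328, 113.07088470458984), 90.61427307128906) [0.607212  0.0909718 0.09     ] pivot dist 0.126518651284118 ang 0.28687392359152875
 tri [0.6062117  0.09057267 0.09269707]
```

View pics/out1w.png

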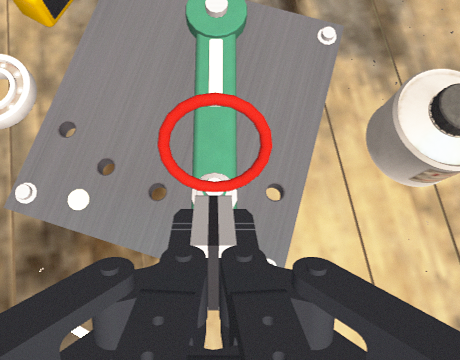

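The ring height matches its start value (92.7 against 93.1 mm). The arm has turned by 0.293 rad against the hole's 0.297, so the pin is home. I'll back off farther and hand in.

```bash
python3 -m crank '[{"offset":[0,0,-2],"angular":[0,0,0],"fingers":0},{"offset":[0,0,-2],"angular":[0,0,0],"fingers":0},{"offset":[0,0,-2],"angular":[0,0,0],"fingers":0},{"offset":[0,0,-2],"angular":[0,0,0],"fingers":0},{"offset":[0,0,-1],"angular":[0,0,0],"fingers":0},{"offset":[0,0,0],"angular":[0,0,0],"fingers":0},{"offset":[0,0,0],"angular":[0,0,0],"fingers":0},{"offset":[0,0,0],"angular":[0,0,0],"fingers":0},{"offset":[0,0,0],"angular":[0,0,0],"fingers":0},{"offset":[0,0,0],"angular":[0,0,0],"fingers":0}]'
python3 look.py fin; python3 -c "
from plant import arm;print(arm.job_done())"
```

```text
time_s: 14.68
tcp_pos: [0.5358, 0.0053, 0.2506]
ee_rot: [-3.139, -0.607, 0.879]
wrist_force: [0.6, -0.4, 0.6]
opening: -0.0004
grip_force: 0.0
14.6833 [0.5358 0.0053 0.2506] [-3.139 -0.607  0.879] [ 0.6 -0.4  0.6]
scene red box 328 359 208 220 343.48 214.1
arm angle wrist 0.27374802242226237 0.2936087583205549 365
arm angle scene 0.16730685366666698 138
the job is handed in; nothing more can be done
None
```

I swung the green arm to the yellow-disc hole; by the camera measurements the pin is home there. The gripper finished clear of the guide, and I handed the job in at 14.7 s; the hand-in returned no verdict.

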